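Sort two tagged bottles and open the passed one

TASK

Two square bottles stand on the bench, one tagged green (passed) and one tagged red (rejected). Seat the red one upright and fully home in the nest with red strips and the green one, still capped, in the nest with green strips. Then open the green bottle: press its push-and-turn safety cap down, turn it anticlockwise about 60 degrees while pressed, lift it off, and finish still gripping the cap, held level and at rest directly above the open bottle and well clear of its mouth; do not knock anything over or shift the beaker, dish or vial.

Things in the scene. Friction and masses are not known exactly. Their poses are not given: they have to be found in the camera images.
- green_bottle: Passed bottle, loose, 0.3 kg: off-white, 56 x 56 mm square, straight sides up to z = 70 mm, round shoulder up to 73.5 mm, neck 30 mm across with its rim at 98 mm; 110 mm tall with its cap. Green tag on the labels of its +x and -x faces. Origin: centre of the underside, z up. It stands upright and may sit in the nest any of four ways round.
- green_cap: Loose black ribbed push-and-turn cap of the green bottle, 50 mm across, 30 mm tall, 42 g, green disc on top. Origin: centre of its open underside, z up; locked, it lies 80 mm above the bottle's origin and the x axes agree. To open: push down 6 mm (the lips clear at 4, it bottoms at 6.5), turn anticlockwise from above about 60 degrees against the bottle (free between 47 and 75, then a stop), lift.
- red_bottle: Rejected bottle, loose, 0.34 kg: same shape and size as the green one including its cap, with red tags and a red disc on the cap; its cap stays on. Origin: centre of the underside, z up.
- pass_nest: Fixed grey block, 92 x 92 x 30 mm, green strips on its top. Square pocket 60 x 60 mm, 24 mm deep, its upper 10 mm flared to 73 x 73 mm; it keeps a bottle from turning. Origin: centre of its underside; pocket centred on it, walls along x and y.
- reject_nest: Fixed grey block like the pass nest, with red strips on its top. Origin: centre of its underside; walls along x and y.
- pass_nest_floor (a point): Centre of the pocket floor of the green-striped nest, 6 mm above the bench: the bottle's origin comes here.
- reject_nest_floor (a point): Centre of the pocket floor of the red-striped nest, 6 mm above the bench.
- beaker_100: Bystander: glass beaker 54 x 59 x 69 mm, origin under its middle. Leave it alone.
- petri_dish: Bystander: petri dish 60 mm across, 13 mm tall, origin under its middle. Leave it alone.
- vial_a3: Bystander: small vial with blue cap, 22 mm across, 52 mm tall, origin under its middle. Leave it alone.
- green_mouth (a point): Centre of the green bottle's rim, 98 mm above its origin. Below the rim are three lugs 40 mm across; tabs inside the cap sit in pockets under them, held up by a sprung liner in the cap (about 5 N at rest, 11 N pressed home). Unpressed the cap cannot turn; it never turns clockwise.
Mind the look-alikes: they are no part of the job. Leave any orange look-alike of the green_cap alone.

How it is judged (in metres and radians):
On the way, in this order (a step that is already met when the one before it is completed fails the run):
1. both bottles are seated in the nests of their colour, the green one with its cap still locked on (horizontal distance between green_bottle and pass_nest_floor below 0.006 m and z of green_bottle in the frame of pass_nest_floor below 0.004 m and horizontal distance between red_bottle and reject_nest_floor below 0.006 m and z of red_bottle in the frame of reject_nest_floor below 0.004 m and z of green_cap in the frame of green_bottle below 0.083 m and angle between the x axis of green_cap and the x axis of green_bottle, either way round below 0.3 rad), for 0.2 s.
2. in the nest, the cap is turned past the locking lips while it is pressed down (z of green_cap in the frame of green_bottle below 0.0775 m and angle between the x axis of green_cap and the x axis of green_bottle, either way round above 0.45 rad and horizontal distance between green_bottle and pass_nest_floor below 0.006 m and z of green_bottle in the frame of pass_nest_floor below 0.004 m), for 0.02 s.
At the end, for the whole second after the job is handed in: Cap held in the fingers, level within 0.25 rad, at rest, underside 22 to 200 mm above the bottle's rim, within 30 mm of its axis; green bottle in the green-striped nest, red in the red-striped one, each upright, within 6 mm of the pocket's centre, 4 mm of its floor (z of green_cap in the frame of green_bottle between 0.12 and 0.3 m and horizontal distance between green_cap and green_bottle below 0.03 m and angle between green_cap's own z axis and vertical below 0.25 rad and linear speed of green_cap below 0.02 m/s and contact force between the fingers and green_cap above 1 N and contact force between green_cap and green_bottle below 0.1 N and horizontal distance between green_bottle and pass_nest_floor below 0.006 m and z of green_bottle in the frame of pass_nest_floor below 0.004 m and angle between each of green_bottle, red_bottle's own z axis and vertical below 0.1 rad and horizontal distance between red_bottle and reject_nest_floor below 0.006 m and z of red_bottle in the frame of reject_nest_floor below 0.004 m); the arm keeps its last pose, push and grip.
It fails at once if a bottle is tipped (angle between any of green_bottle, red_bottle's own z axis and vertical above 0.6 rad).
It fails at once if the beaker, dish or vial is shifted by more than 25 mm (distance of any of beaker_100, petri_dish, vial_a3 from where it was at the start of the episode above 0.025 m).
It also fails if it takes over 72 s, if anything falls off the work surface, if the arm or the gripper's body presses on something with over 40 N, if the wrist force passes 120 N, or if a joint passes its speed limit or range.

ROBOT

A 6-joint arm with a two-finger parallel gripper is mounted at the origin on a cart in front of the work surface, level with it; the furniture and walls round the work are solid. World frame = base frame: x ahead of the robot, y to its left, z up, the work surface at z = 0. Lengths are in mm, angles in rad, forces in N, time in s.
With the tool pointing down it reaches from about 350 to 775 mm from the base axis. Payload 7.3 kg.
Tool frame: the origin (TCP) lies at the very end of the fingers, on their centre line; the grasp point (between the pads) lies 19 mm behind it; x points along the fingers, z is the direction in which the jaws open and shut, and the axes are right-handed (so a half turn about x gives the same grasp; the last joint's range is limited). The gripper opens to 92 mm and grips with 3 to 60 N. Pads are 19 mm wide; open, the fingers measure 130 mm over their backs; the gripper's body (75 mm by 190 mm) begins 47 mm behind the grasp point.
Start: joints at [-1.255, 0.342, 1.524, -0, 1.275, -0.146], TCP at [233.943, -470.016, 226.741] pointing down, gripper open.
Joint ranges: [-2.53, 2.53], [-0.77, 2.02], [0.04, 2.7], [-1, 4.14], [0.28, 2.66], [-3.11, 3.11]. Speed limits (rad/s): [2.57, 2.57, 3.14, 3.14, 3.14, 3.14].

INTERFACE

Orientations are given as [roll, pitch, yaw] about the fixed x, y, z axes, in that order (R = Rz(yaw) Ry(pitch) Rx(roll)).
In Python, from plant import * gives the robot as it stands.
- The arm moves only by the tool carry_out, never from a script. Its argument "rows" is a list of rows, each a list of 4 numbers: the shift along the world's x, y, z in mm, then the turn about the world's z in degrees. In form: [[x, y, z, twist], ...]. A call has 1 to 20 rows; each row is the pose to reach, as a shift and turn from the pose measured when the call began; what a row does not reach only later rows make up. A row lasts 1/12 s, in which the tool goes at most 41.7 mm and 7.16 degrees, less where a joint would pass 70% of its speed; a pose out of reach is approached as far as the arm can. A call with a gripper value outside its range is refused whole. "hand" is the finger opening in mm, from 0 to 91.8, set as the call begins (left out, the last holds). The fingers move at their own pace and stop on an object; the grip force is fixed at half the most. Time passes only in rows, so rows that repeat a pose let the fingers close. It gives the time, the measured TCP pose, the force and the opening at its end, in the units of the state.
- get_obs(): the state, without advancing time (a new reading comes with each control period).
- capture(name): name is "side" or "top" or "wrist"; returns the picture (400x640x3 uint8, red, green, blue); there is no depth.
- camera_info(name): a dict with "camera_matrix" (3x3 intrinsics, pixels), "pose" (4x4, takes a point from camera to world coordinates); the wrist camera has in their place "mount" (4x4, takes a point from camera to tool coordinates, whose origin is the TCP and whose axes are the tool frame's). Camera axes: x right, y down, z forward; pixel columns grow to the right and rows downward; lengths in mm; the calibration is good to about 2 mm. A picture is of the moment at which its call begins: read the wrist's pose just before it. camera_info takes no time and is no camera call.
- close_job(): hands the job in, once; it reports no verdict.
The state is a dict: "time": time; "joint_positions": joint angles; "dq": joint speeds; "tau": joint torques, N m; "tool_pos": TCP position; "tcp_rot": TCP orientation; "contact_force": force on the tool from outside, world axes, zero at the start; "moment": the same for the moment, N m; "grip_width": finger opening in mm.
Only numpy, scipy, OpenCV 4.12 (cv2) and the standard library are available. Lean on these libraries where they do the work, as an engineer would, in place of code of your own. Each camera call takes 0.05 s, during which the arm holds its last target. There are 200 camera calls.

## Working session

There is one attempt and no reset: what is moved stays moved. The work goes in short steps, Python scripts to look and compute and a tool call to move; the robot and the scene stay as the last step left them, time stands still between calls to the robot, and variables do not carry over. Pictures are saved under pics/ and viewed, about 8 in all and at most 12, crops included, and the job is handed in when it is done.

Besides the shell and the picture viewer there is one more tool, called after "Call:" as a command line: name --pt "numbers of a row" for each row, then --argument value for the rest. carry_out: Moves the arm, as the interface text tells. Its arguments: {"type":"object","properties":{"rows":{"type":"array"},"hand":{"type":"number"}},"required":["rows"]}

```bash
mkdir -p pics; python3 - <<'E'
from plant import *
import cv2,numpy as np
np.set_printoptions(precision=3,suppress=True)
for n in ("top","side"):
    im=capture(n); cv2.imwrite(f"pics/{n}0.png",im[:,:,::-1]); i=camera_info(n); print(n,i["camera_matrix"],i["pose"])
print(camera_info("wrist")); print(get_obs())
E
```

```text
top [[442.721   0.    323.23 ]
 [  0.    442.721 190.036]
 [  0.      0.      1.   ]] [[  -0.001   -0.995    0.101  423.912]
 [  -1.       0.002    0.014   55.386]
 [  -0.014   -0.101   -0.995 1260.136]
 [   0.       0.       0.       1.   ]]
side [[508.879   0.    314.397]
 [  0.    508.879 195.295]
 [  0.      0.      1.   ]] [[ -0.964  -0.18    0.196 269.861]
 [ -0.266   0.648  -0.713 955.724]
 [  0.002  -0.74   -0.673 931.705]
 [  0.      0.      0.      1.   ]]
{'camera_matrix': array([[295.689,   0.   , 318.937],
       [  0.   , 295.689, 202.602],
       [  0.   ,   0.   ,   1.   ]]), 'mount': array([[   0.   ,   -0.275,    0.962, -158.337],
       [   0.   ,   -0.962,   -0.275,   75.151],
       [   1.   ,    0.   ,    0.   ,   -0.876],
       [   0.   ,    0.   ,    0.   ,    1.   ]])}
{'time': 0.1, 'joint_positions': array([-1.255,  0.343,  1.525,  0.   ,  1.275, -0.146]), 'dq': array([ 0.001, -0.002, -0.002, -0.   ,  0.   , -0.   ]), 'tau': array([  0.002, -43.2  , -24.469,   0.072,   0.053,  -0.   ]), 'tool_pos': array([ 233.837, -469.642,  226.118]), 'tcp_rot': array([2.994, 1.569, 1.885]), 'contact_force': array([ 0.215, -0.721, -0.281]), 'moment': array([-0.001,  0.008, -0.035]), 'grip_width': 91.96160815370389}
```

View pics/top0.png

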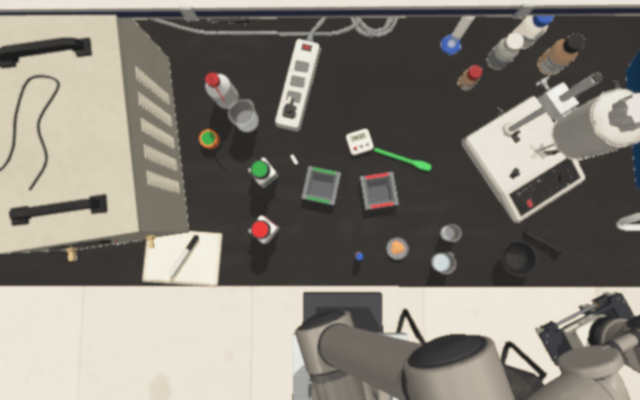

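View pics/side0.png

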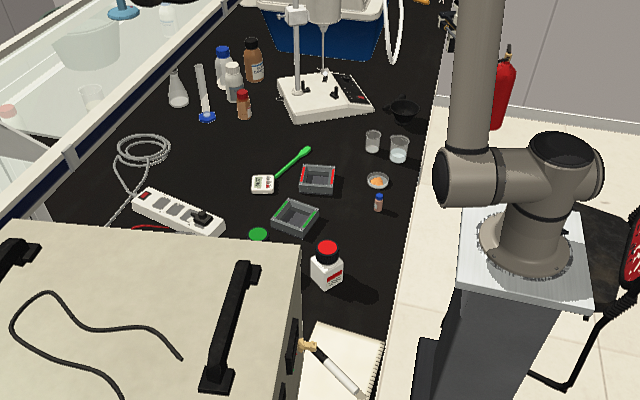

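The top view shows the green disc at (261,169), the red disc at (261,229), the green nest at (321,186) and the red nest at (379,190). The orange look-alike is at (208,139). The bystanders are the vial at (359,256), the dish at (397,248) and the beaker, either (443,262) or (451,233). The two things that could be taken for the green cap are (261,169), black and on a white bottle, and (208,139), orange; I choose (261,169).

```bash
cat > h.py <<'E'
import numpy as np,cv2
from plant import *
from scipy.spatial.transform import Rotation as R
np.set_printoptions(precision=2,suppress=True)
def ray(name,uv,z,T=None):
    i=camera_info(name); K=i["camera_matrix"]; P=i["pose"] if T is None else T
    d=P[:3,:3]@np.linalg.solve(K,[uv[0],uv[1],1]); o=P[:3,3]
    return o+d*(z-o[2])/d[2]
def wristT(o=None):
    o=o or get_obs(); T=np.eye(4); T[:3,:3]=R.from_euler("xyz",o["tcp_rot"]).as_matrix(); T[:3,3]=o["tool_pos"]
    return T@camera_info("wrist")["mount"]
def proj(name,p,T=None):
    i=camera_info(name); P=i["pose"] if T is None else T
    q=P[:3,:3].T@(np.array(p,float)-P[:3,3]); q=i["camera_matrix"]@q; return q[:2]/q[2]
def shot(name,f,crop=None,s=1):
    T=wristT() if name=="wrist" else None
    im=capture(name)[:,:,::-1]
    c=im if crop is None else im[crop[1]:crop[3],crop[0]:crop[2]]
    cv2.imwrite(f"pics/{f}.png",cv2.resize(c,None,fx=s,fy=s,interpolation=cv2.INTER_CUBIC)); 
    if T is not None: np.save(f"pics/{f}.npy",T)
    return im
E
python3 - <<'E'
from h import *
im=cv2.imread("pics/top0.png")
cv2.imwrite("pics/topc.png",cv2.resize(im[125:275,190:410],None,fx=3.6,fy=3.6,interpolation=cv2.INTER_CUBIC))
for n,uv,z in [("gcap",(261,169),110),("rcap",(261,229),110),("gnest",(321.5,186),30),("rnest",(379,190),30),("vial",(359,256),52),("dish",(397,248),13),("bk",(443,262),69),("bk2",(451,233),50),("look",(208,139),30),("board",(188,233),0)]: print(n,ray("top",uv,z))
o=get_obs();Rm=R.from_euler("xyz",o["tcp_rot"]).as_matrix(); print(Rm)
E
```

```text
gcap [597.09 234.85 110.  ]
rcap [439.91 232.75 110.  ]
gnest [560.61  77.18  30.  ]
rnest [548.98 -83.16  30.  ]
vial [367.81 -24.34  52.  ]
dish [ 388.05 -132.95   13.  ]
bk [ 352.78 -245.51   69.  ]
bk2 [ 429.35 -274.11   50.  ]
look [695.56 399.14  30.  ]
board [430.34 457.7    0.  ]
[[-0.    0.9   0.45]
 [ 0.    0.45 -0.9 ]
 [-1.    0.   -0.  ]]
```

View pics/topc.png

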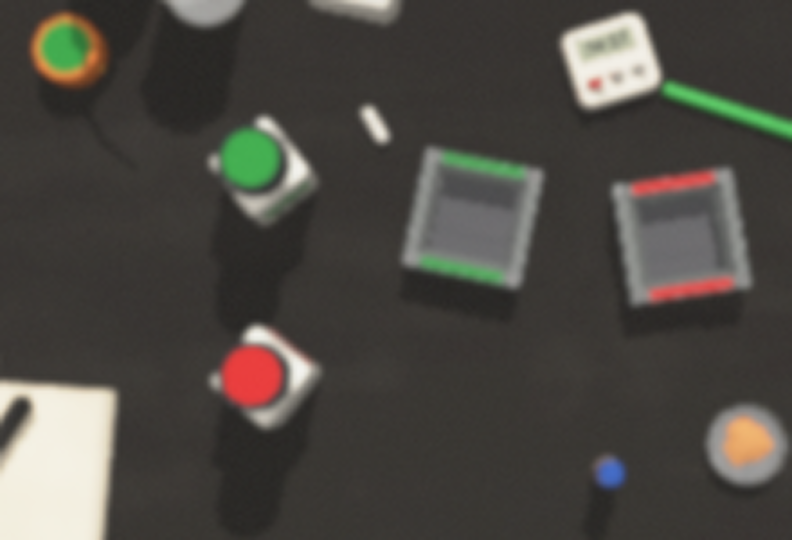

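The crop shows the green cap as a black ring with a green disc on a white bottle; the look-alike at upper left is orange. The nests are turned about -11° (green) and +7° (red), and the bottles about -52° (green) and -40° (red). Next I move over for a wrist view.

Call:
carry_out --pt "246 370 34 0" --pt "246 370 34 0" --pt "246 370 34 0" --pt "246 370 34 0" --pt "246 370 34 0" --pt "246 370 34 0" --pt "246 370 34 0" --pt "246 370 34 10" --pt "246 370 34 23" --pt "246 370 34 23" --pt "246 370 34 23" --pt "246 620 34 23" --pt "246 620 34 23" --pt "246 620 34 23" --pt "246 620 34 23" --pt "246 620 34 23" --pt "246 620 34 23" --pt "246 620 34 23" --pt "246 620 34 23" --pt "246 620 34 23" --hand 91.8

```text
time: 1.77
tool_pos: [479.6, 150.0, 259.7]
tcp_rot: [-2.613, 1.569, 2.964]
contact_force: [0.5, -0.7, -0.4]
grip_width: 91.6
```

```bash
python3 - <<'E'
from h import *
shot("wrist","w1",None,1.25); o=get_obs(); print(o["time"],o["tool_pos"],np.load("pics/w1.npy"))
E
```

```text
1.8167 [479.78 149.33 259.84] [[  0.76  -0.62  -0.18 528.55]
 [ -0.65  -0.73  -0.21 207.59]
 [ -0.     0.28  -0.96 418.01]
 [  0.     0.     0.     1.  ]]
```

View pics/w1.png

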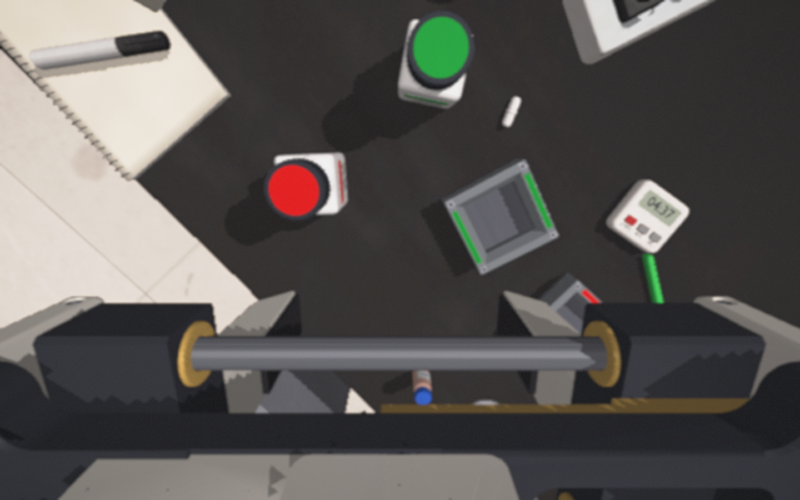

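The wrist view shows the red disc at about (297,190), the green disc at (441,48), the green nest's outer corners at (444,203), (525,161), (557,235) and (484,273), all in the picture scaled 1.25.

```bash
python3 - <<'E'
from h import *
im=cv2.imread("pics/w1.png");T=np.load("pics/w1.npy"); b,g,r=[im[:,:,i].astype(int) for i in range(3)]
for n,m,roi in [("red",(r>g+90),(255,340,150,230)),("green",(g>r+60)&(g>b+40),(400,480,0,90))]:
    k=np.zeros(m.shape,np.uint8); k[roi[2]:roi[3],roi[0]:roi[1]]=m[roi[2]:roi[3],roi[0]:roi[1]]
    cs,_=cv2.findContours(k,0,1); c=max(cs,key=cv2.contourArea); e=cv2.fitEllipse(cv2.convexHull(c)); print(n,e,ray("wrist",(np.array(e[0])+.5)/1.25-.5,110,T))
c=np.array([(444,203),(525,161),(557,235),(484,273)])/1.25
w=np.array([ray("wrist",p,30,T) for p in c]); print(w,w.mean(0),np.linalg.norm(np.roll(w,-1,0)-w,axis=1),[np.degrees(np.arctan2(*(np.roll(w,-1,0)-w)[i][[1,0]])) for i in range(4)])
for nm,p in (("r",[(275,157),(343,153)]),("g",[(412,22),(400,97),(463,105)])):
    q=np.array([ray("wrist",np.array(x)/1.25,71,T) for x in p]);print(nm,q,np.degrees(np.arctan2(np.diff(q[:,1]),np.diff(q[:,0]))))
x=lambda p:np.array(p)/3.6+[190,125]
print(ray("top",x((474,218)),30),ray("top",x((682,236.5)),30))
cv2.imwrite("pics/w1c.png",cv2.resize(im[0:230,250:490],None,fx=2.6,fy=2.6,interpolation=cv2.INTER_CUBIC))
E
```

```text
red ((293.4061584472656, 189.89068603515625), (48.948211669921875, 52.70515441894531), 133.61553955078125) [440.09 238.78 110.  ]
green ((440.538818359375, 47.070457458496094), (55.15507125854492, 61.771427154541016), 8.031161308288574) [598.77 242.47 110.  ]
[[527.87 134.24  30.  ]
 [617.34 114.22  30.  ]
 [598.86  28.35  30.  ]
 [513.15  44.66  30.  ]] [564.31  80.37  30.  ] [91.68 87.84 87.25 90.78] [np.float64(-12.617578390961908), np.float64(-102.1436639010886), np.float64(169.22142522281354), np.float64(80.66823775557758)]
r [[437.18 274.48  71.  ]
 [486.61 236.91  71.  ]] [-37.24]
g [[601.36 276.63  71.  ]
 [556.44 239.21  71.  ]
 [594.18 198.44  71.  ]] [-140.21  -47.21]
[561.86  76.72  30.  ] [547.04 -84.37  30.  ]
```

View pics/w1c.png

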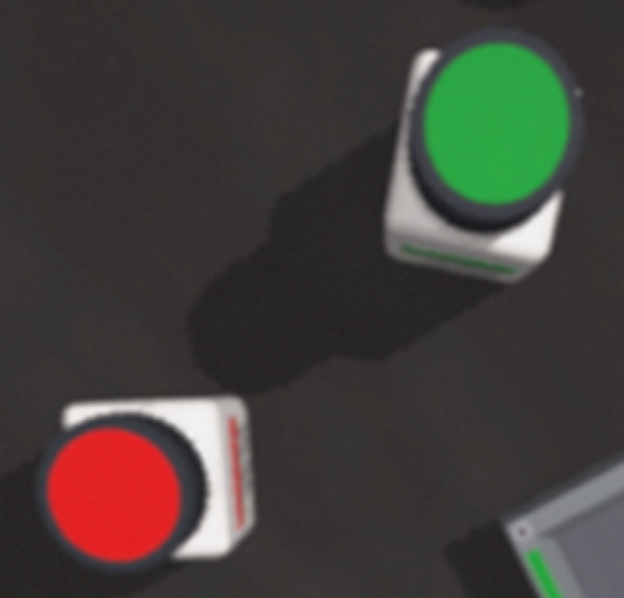

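The bottle faces lie roughly along the jaw at -40°. I hover directly over the red bottle.

Call:
carry_out --pt "-39 87 -60 0" --pt "-39 87 -60 0" --pt "-39 87 -60 0" --pt "-39 87 -60 0" --pt "-39 87 -60 0" --pt "-39 87 -60 0"

```text
time: 2.32
tool_pos: [441.8, 235.0, 200.4]
tcp_rot: [-2.868, 1.57, 2.705]
contact_force: [0.2, -0.3, -0.2]
grip_width: 92.1
```

```bash
cat >> h.py <<'E'
def disc(name,im,T,col,z=110,near=None):
    b,g,r=[im[:,:,i].astype(int) for i in range(3)]
    m=((r>g+90)&(r>b+90)) if col=="red" else ((g>r+60)&(g>b+40))
    cs,_=cv2.findContours(m.astype(np.uint8),0,1); cs=[c for c in cs if cv2.contourArea(c)>60]
    return [(np.array(cv2.fitEllipse(cv2.convexHull(c))[0]),np.array(cv2.fitEllipse(cv2.convexHull(c))[1]),ray(name,cv2.fitEllipse(cv2.convexHull(c))[0],z,T)) for c in cs]
E
python3 - <<'E'
from h import *
im=shot("wrist","w2",(160,60,480,280),2.4); T=np.load("pics/w2.npy"); o=get_obs(); print(o["time"],o["tool_pos"],T)
for d in disc("wrist",im,T,"red"): print(d)
t=cv2.imread("pics/top0.png")
for c in("red","green"):
  for d in disc("top",t,None,c): print(c,d)
E
```

```text
2.3667 [442.1  234.95 200.73] [[  0.76  -0.63  -0.18 490.76]
 [ -0.65  -0.73  -0.21 292.41]
 [ -0.     0.27  -0.96 358.75]
 [  0.     0.     0.     1.  ]]
(array([315.19, 205.59]), array([45.32, 47.36]), array([440.11, 238.63, 110.  ]))
red (array([259.44, 228.92]), array([16.14, 16.3 ]), array([440.13, 236.82, 110.  ]))
red (array([211.88,  78.78]), array([11.56, 12.76]), array([842.64, 370.53, 110.  ]))
red (array([475.08,  71.5 ]), array([10.85, 11.06]), array([ 858.48, -334.78,  110.  ]))
green (array([258.98, 168.52]), array([15.09, 15.37]), array([598.38, 240.2 , 110.  ]))
green (array([404.02, 158.62]), array([10.45, 61.63]), array([ 623.46, -140.83,  110.  ]))
green (array([207.44, 137.78]), array([10.88, 11.03]), array([681.19, 378.35, 110.  ]))
```

View pics/w2.png

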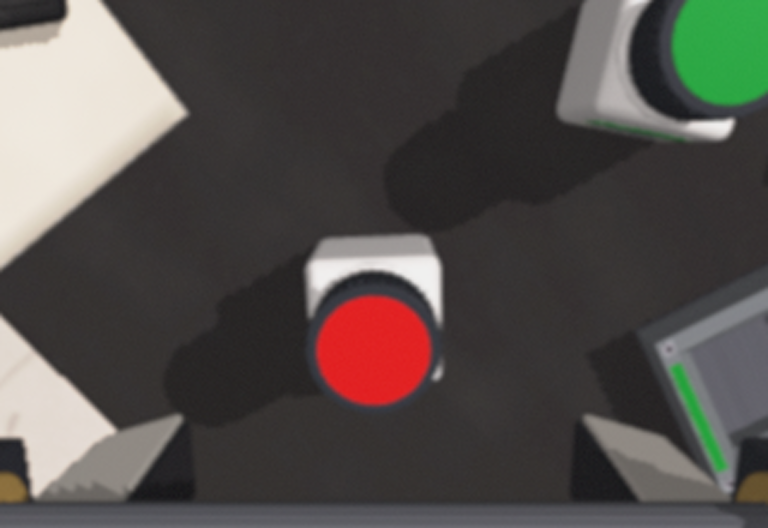

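Red cap at (440.1, 238.5), about +2.5° off the jaw line. Descending to grasp the body.

Call:
carry_out --pt "-2 3.4 -40 2.5" --pt "-2 3.4 -80 2.5" --pt "-2 3.4 -115 2.5" --pt "-2 3.4 -140 2.5" --pt "-2 3.4 -152 2.5" --pt "-2 3.4 -152 2.5" --pt "-2 3.4 -152 2.5"

```text
time: 2.95
tool_pos: [441.1, 237.4, 49.1]
tcp_rot: [1.432, 1.57, 0.763]
contact_force: [1.8, -1.6, 0.0]
grip_width: 92.1
```

Call:
carry_out --pt "0 0 0 0" --pt "0 0 0 0" --pt "0 0 0 0" --pt "0 0 0 0" --pt "0 0 0 0" --pt "0 0 0 0" --pt "0 0 0 0" --pt "0 0 0 0" --pt "0 0 0 0" --pt "0 0 0 0" --hand 45

```text
time: 3.78
tool_pos: [441.1, 237.6, 49.4]
tcp_rot: [1.466, 1.57, 0.798]
contact_force: [-2.6, 0.9, 5.4]
grip_width: 55.8
```

Gripped at 55.8 mm. I lift, turn the jaws across, and look at both nests from just in front of them.

Call:
carry_out --pt "0 0 20 0" --pt "0 0 60 0" --pt "0 0 100 0" --pt "0 0 121 -5" --pt "-5 -40 121 -10" --pt "-8 -80 121 -15" --pt "-11 -120 121 -20" --pt "-11 -160 121 -26" --pt "-11 -200 121 -32" --pt "-11 -240 121 -38" --pt "-11 -275 121 -45" --pt "-11 -305 121 -45" --pt "-11 -305 121 -45" --pt "-11 -305 121 -45"

```text
time: 4.95
tool_pos: [429.6, -68.8, 169.8]
tcp_rot: [-2.587, 1.57, 2.239]
contact_force: [0.6, 0.2, -3.2]
grip_width: 55.7
```

```bash
python3 - <<'E'
from h import *
im=shot("wrist","w3",(0,0,640,300),1.25); T=np.load("pics/w3.npy"); o=get_obs(); print(o["time"],o["tool_pos"],o["contact_force"],o["grip_width"],T)
E
```

```text
5.0 [429.52 -67.67 169.8 ] [ 0.07 -0.01 -3.89] 56.037995070179186 [[  0.11  -0.96  -0.27 503.83]
 [ -0.99  -0.11  -0.03 -59.25]
 [ -0.     0.27  -0.96 328.1 ]
 [  0.     0.     0.     1.  ]]
```

View pics/w3.png

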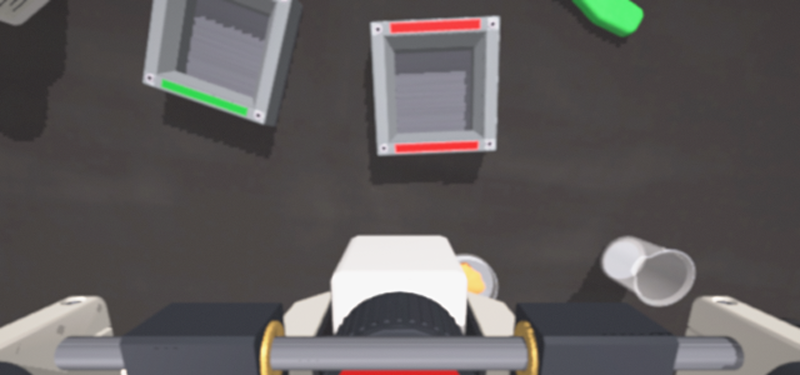

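Both nests show, with the bystanders untouched: red-nest screws at (377,29), (493,23), (490,145) and (384,148); the green nest is partly cut off.

```bash
python3 - <<'E'
from h import *
T=np.load("pics/w3.npy")
for c in ([(377,29),(493,23),(490,145),(384,148)],[(371,23),(500,16),(497,152),(378,156)],[(150,77),(259,115)]):
    w=np.array([ray("wrist",np.array(p)/1.25,30,T) for p in c]); d=np.roll(w,-1,0)-w
    print(w[:,:2].tolist(),w.mean(0),np.linalg.norm(d,axis=1),np.degrees(np.arctan2(d[:,1],d[:,0])))
print(np.degrees(np.arctan2(T[1,0],T[0,0])))
o=get_obs();print(o["tool_pos"], o["joint_positions"])
E
```

```text
[[583.0340265879524, -34.41900246602559], [596.1471118190332, -116.10660329017257], [513.7283336560749, -129.05610065768997], [502.2096106346451, -47.77643022174275]] [548.78 -81.84  30.  ] [82.73 83.43 82.09 81.92] [ -80.88 -171.07   98.07    9.38]
[[586.3198149288036, -29.805390672839362], [601.0247061321015, -120.23310817432869], [509.19397132510323, -135.40944764716784], [495.7074434975697, -43.74055636707638]] [548.06 -82.3   30.  ] [91.62 93.08 92.66 91.68] [ -80.76 -170.62   98.37    8.74]
[[532.7910858023802, 129.09474538094904], [515.4033673240431, 48.82991920186615]] [524.1   88.96  30.  ] [82.13 82.13] [-102.22   77.78]
-83.49264920198638
[429.52 -67.67 169.8 ] [-0.33  0.24  1.84  0.    1.06  1.12]
```

Red nest at (548.4, -82.0), yaw 9°; green nest at (564.2, 80.3), yaw -12°. Moving over the red nest.

Call:
carry_out --pt "40 -5 0 1" --pt "80 -10 0 2" --pt "119 -14.3 0 2.5" --pt "119 -14.3 -30 2.5" --pt "119 -14.3 -60 2.5" --pt "119 -14.3 -80 2.5" --pt "119 -14.3 -80 2.5" --pt "119 -14.3 -80 2.5" --pt "119 -14.3 -80 2.5"

```text
time: 5.75
tool_pos: [549.4, -81.3, 91.0]
tcp_rot: [1.738, 1.57, 0.328]
contact_force: [0.3, -0.3, -2.4]
grip_width: 56.3
```

```bash
python3 - <<'E'
from h import *
im=shot("wrist","w4",(160,40,480,290),2.4); T=np.load("pics/w4.npy"); o=get_obs(); print(o["time"],o["tool_pos"],o["contact_force"],o["grip_width"])
t=shot("side","s4",(260,120,380,220),5)
E
```

```text
5.8 [549.68 -81.63  91.55] [-0.27  0.67 -3.29] 55.610252180732054
```

View pics/w4.png

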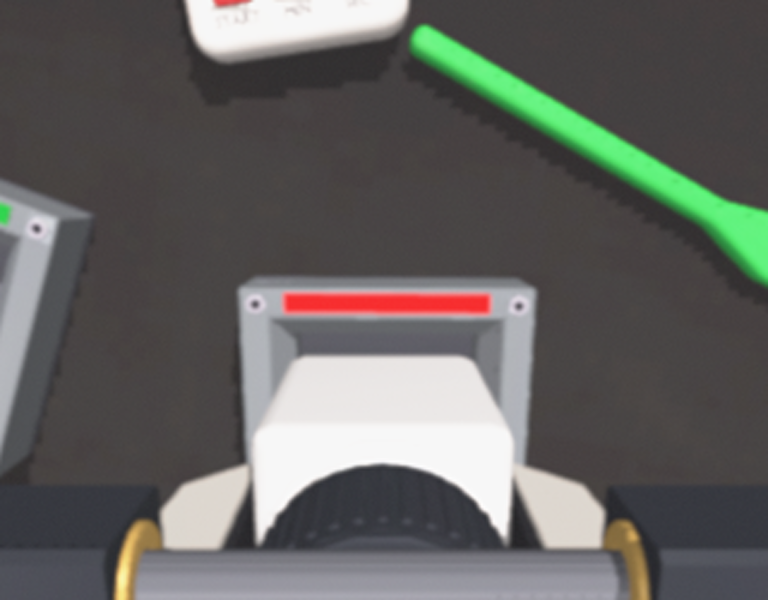

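Bottle and nest are laterally centred (386.5 against 387.5 px). I compute the fore-aft position.

```bash
python3 - <<'E'
from h import *
T=np.load("pics/w4.npy"); f=lambda p:np.array(p)/2.4+[160,40]
a,b=[ray("wrist",f(p),30,T) for p in [(255,303),(518,305)]]; d=b-a;d/=np.linalg.norm(d); n=np.array([-d[1],d[0],0]); print(a,b,np.linalg.norm(b-a)); 
print("nest", (a+b)/2-41.2*n, np.degrees(np.arctan2(n[1],n[0])), "jaw",np.degrees(np.arctan2(T[1,0],T[0,0])))
e=[ray("wrist",f(p),91.5-49.2,T) for p in [(300,357),(474,357)]]; print("bottle",(e[0]+e[1])/2-28*n, np.linalg.norm(e[1]-e[0]))
E
```

```text
[582.83 -34.92  30.  ] [ 595.26 -115.69   30.  ] 81.72262849378647
nest [548.32 -81.57  30.  ] 8.746924224938269 jaw -80.81845555689077
bottle [547.55 -81.88  42.3 ] 52.103733139776764
```

Aligned within about 1 mm. Inserting.

Call:
carry_out --pt "0 0 -10 -0.5" --pt "0 0 -18 -0.5" --pt "0 0 -24 -0.5" --pt "0 0 -29 -0.5" --pt "0 0 -33 -0.5" --pt "0 0 -36 -0.5" --pt "0 0 -36 -0.5" --pt "0 0 -36 -0.5" --pt "0 0 -36 -0.5"

```text
time: 6.6
tool_pos: [549.7, -81.9, 55.6]
tcp_rot: [1.343, 1.568, -0.077]
contact_force: [-0.7, -0.5, -2.8]
grip_width: 55.8
```

Call:
carry_out --pt "0 0 -1 0" --pt "0 0 -2 0" --pt "0 0 -2 0"

```text
time: 6.85
tool_pos: [550.1, -81.9, 55.5]
tcp_rot: [1.31, 1.567, -0.11]
contact_force: [-5.2, 1.9, 13.4]
grip_width: 55.8
```

Call:
carry_out --pt "0 0 0 0" --pt "0 0 0 0" --pt "0 0 0 0" --pt "0 0 0 0" --pt "0 0 0 0" --pt "0 0 0 0" --pt "0 0 0 0" --hand 91.8

```text
time: 7.43
tool_pos: [550.0, -81.9, 55.3]
tcp_rot: [1.328, 1.567, -0.092]
contact_force: [0.0, -0.3, 0.2]
grip_width: 91.3
```

Contact at the floor, then released cleanly. On to the green bottle.

Call:
carry_out --pt "0 0 40 0" --pt "0 0 80 0" --pt "0 0 120 0" --pt "0 0 145 0" --pt "6 40 145 5" --pt "12 80 145 10" --pt "18 120 145 15" --pt "24 160 145 20" --pt "30 200 145 25" --pt "36 240 145 32" --pt "42 280 145 32" --pt "48 310 145 32" --pt "48 323 145 32" --pt "48 323 145 32" --pt "48 323 145 32"

```text
time: 8.68
tool_pos: [597.6, 241.1, 199.8]
tcp_rot: [1.191, 1.568, 0.331]
contact_force: [-0.0, -0.6, -0.0]
grip_width: 91.5
```

```bash
python3 - <<'E'
from h import *
im=shot("wrist","w5",(160,60,480,280),2.4); T=np.load("pics/w5.npy"); o=get_obs(); print(o["time"],o["tool_pos"],np.degrees(np.arctan2(T[1,0],T[0,0])))
for d in disc("wrist",im,T,"green"): print(d)
E
```

```text
8.7333 [597.81 240.15 200.  ] -49.28290687887352
(array([373.94, 309.37]), array([ 5.88, 37.73]), array([554.01, 133.65, 110.  ]))
(array([319.24, 206.38]), array([45.37, 47.39]), array([598.46, 242.1 , 110.  ]))
(array([261.45,   4.49]), array([38.79, 44.5 ]), array([687.87, 375.05, 110.  ]))
```

View pics/w5.png

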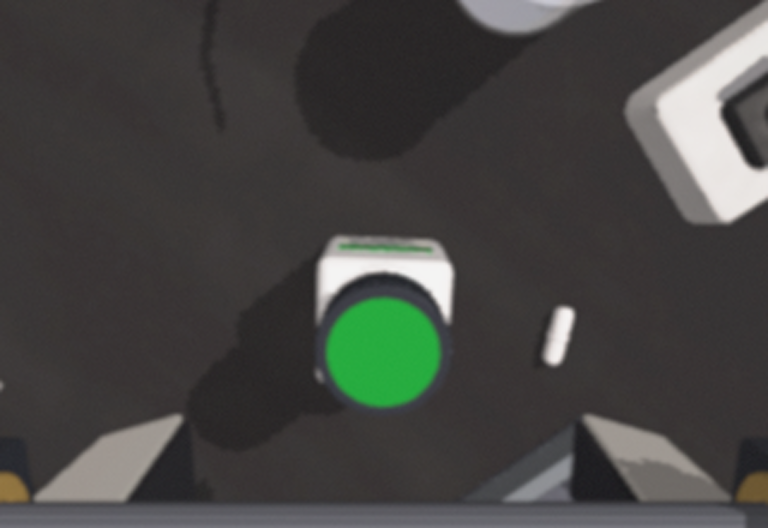

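Centre (598.5, 242.1), about -2° off the jaw line.

Call:
carry_out --pt "0.8 1.4 -40 -2" --pt "0.8 1.4 -80 -2" --pt "0.8 1.4 -115 -2" --pt "0.8 1.4 -140 -2" --pt "0.8 1.4 -151 -2" --pt "0.8 1.4 -151 -2" --pt "0.8 1.4 -151 -2"

```text
time: 9.32
tool_pos: [599.4, 240.6, 50.0]
tcp_rot: [1.127, 1.567, 0.229]
contact_force: [0.8, 1.0, 0.6]
grip_width: 91.5
```

Call:
carry_out --pt "0 0 0 0" --pt "0 0 0 0" --pt "0 0 0 0" --pt "0 0 0 0" --pt "0 0 0 0" --pt "0 0 0 0" --pt "0 0 0 0" --pt "0 0 0 0" --pt "0 0 0 0" --pt "0 0 0 0" --hand 45

```text
time: 10.15
tool_pos: [599.4, 240.8, 50.3]
tcp_rot: [1.172, 1.567, 0.274]
contact_force: [-1.5, 1.1, 4.1]
grip_width: 55.7
```

Call:
carry_out --pt "0 0 20 0" --pt "0 0 55 0" --pt "0 0 80 -6" --pt "-5 -25 80 -13" --pt "-12 -60 80 -20" --pt "-20 -95 80 -27" --pt "-27 -130 80 -34" --pt "-35 -160.5 80 -41" --pt "-35 -160.5 80 -48" --pt "-35 -160.5 60 -51" --pt "-35 -160.5 41 -51" --pt "-35 -160.5 41 -51" --pt "-35 -160.5 41 -51" --pt "-35 -160.5 41 -51"

```text
time: 11.32
tool_pos: [564.7, 80.4, 91.7]
tcp_rot: [1.198, 1.566, -0.59]
contact_force: [-0.4, -0.2, -2.9]
grip_width: 55.8
```

```bash
python3 - <<'E'
from h import *
im=shot("wrist","w6",(160,40,480,290),2.4); T=np.load("pics/w6.npy"); o=get_obs(); print(o["time"],o["tool_pos"],o["contact_force"],o["grip_width"],np.degrees(np.arctan2(T[1,0],T[0,0])))
E
```

```text
11.3667 [565.04  80.43  92.15] [ 0.05 -1.01 -3.02] 55.54180584416391 -102.41298313644207
```

View pics/w6.png

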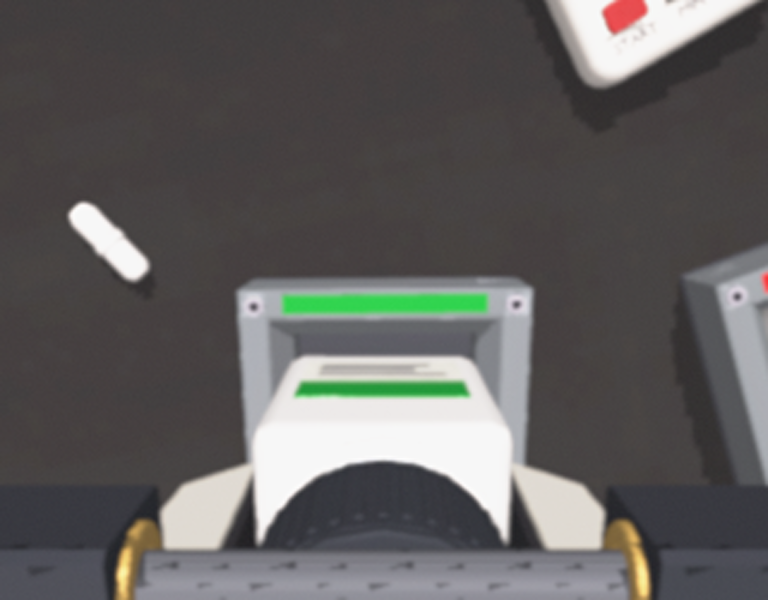

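Same picture as with the red one, aligned within about 1 mm. Inserting.

Call:
carry_out --pt "-0.5 0.4 -10 0.4" --pt "-0.5 0.4 -18 0.4" --pt "-0.5 0.4 -24 0.4" --pt "-0.5 0.4 -29 0.4" --pt "-0.5 0.4 -33 0.4" --pt "-0.5 0.4 -36 0.4" --pt "-0.5 0.4 -37.5 0.4" --pt "-0.5 0.4 -37.5 0.4" --pt "-0.5 0.4 -37.5 0.4"

```text
time: 12.12
tool_pos: [564.4, 80.8, 56.3]
tcp_rot: [1.318, 1.565, -0.463]
contact_force: [-6.5, 0.8, 12.0]
grip_width: 55.8
```

Call:
carry_out --pt "0 0 0 0" --pt "0 0 0 0" --pt "0 0 0 0" --pt "0 0 0 0" --pt "0 0 0 0" --pt "0 0 0 0" --pt "0 0 0 0" --hand 91.8

```text
time: 12.7
tool_pos: [564.4, 80.8, 56.2]
tcp_rot: [1.313, 1.565, -0.468]
contact_force: [-0.2, 0.0, 0.5]
grip_width: 91.3
```

Call:
carry_out --pt "0 0 40 0" --pt "0 0 80 0" --pt "0 0 120 0" --pt "0 0 145 0" --pt "0 0 145 0" --pt "0 0 145 0"

```text
time: 13.2
tool_pos: [565.1, 80.8, 202.6]
tcp_rot: [1.493, 1.562, -0.288]
contact_force: [0.5, 0.0, -1.1]
grip_width: 92.0
```

```bash
python3 - <<'E'
from h import *
im=shot("wrist","w7",(100,40,640,280),1.48); T=np.load("pics/w7.npy"); o=get_obs(); print(o["time"],o["tool_pos"],np.degrees(np.arctan2(T[1,0],T[0,0])))
for c in("green","red"):
  for d in disc("wrist",im,T,c,116): print(c,d)
t=capture("top")[:,:,::-1]
for c in("green","red"):
  for d in disc("top",t,None,c,116): print("top",c,d)
E
```

```text
13.25 [564.07  80.83 200.83] -102.00205658804113
green (array([319.02, 210.1 ]), array([46.34, 48.32]), array([563.77,  82.39, 116.  ]))
green (array([320.5, 152. ]), array([17.5 , 58.55]), array([612.37,  70.82, 116.  ]))
green (array([  5.33, 129.11]), array([30.76, 40.98]), array([683.09, 315.52, 116.  ]))
green (array([512.  ,  73.39]), array([ 29.5 , 160.28]), array([640.34, -85.61, 116.  ]))
red (array([510.85, 187.46]), array([44.96, 53.38]), array([549.52, -81.26, 116.  ]))
red (array([455.21, 136.36]), array([ 9.42, 66.98]), array([601.94, -38.73, 116.  ]))
red (array([  6.96, 129.18]), array([41.23, 53.09]), array([682.77, 314.26, 116.  ]))
top green (array([404.02, 158.79]), array([10.67, 60.24]), array([ 621.98, -139.79,  116.  ]))
top green (array([207.36, 137.89]), array([10.64, 10.9 ]), array([679.55, 376.89, 116.  ]))
top red (array([382.48, 186.54]), array([15.67, 15.86]), array([549.23, -82.62, 116.  ]))
top red (array([211.7 ,  78.43]), array([11.18, 11.79]), array([841.4 , 369.39, 116.  ]))
top red (array([475.03,  71.33]), array([10.13, 10.49]), array([ 856.66, -332.63,  116.  ]))
```

View pics/w7.png

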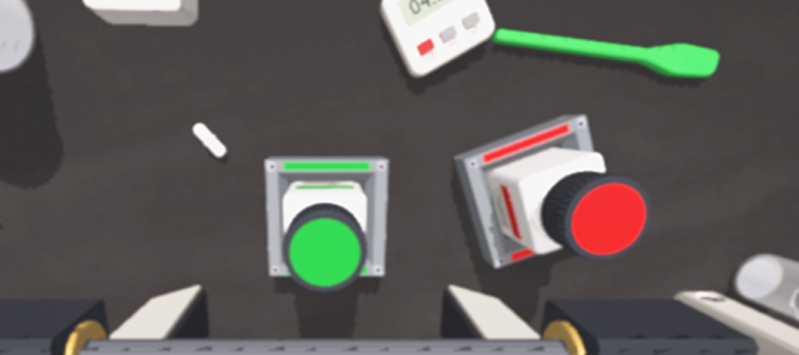

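Both bottles are seated in the right nests, upright; the caps read (563.8, 82.4) and (549.5, -81.3). Now gripping the green cap.

Call:
carry_out --pt "0 0.4 -40 0" --pt "0 0.4 -80 0" --pt "0 0.4 -100 0" --pt "0 0.4 -111 0" --pt "0 0.4 -111 0" --pt "0 0.4 -111 0"

```text
time: 13.8
tool_pos: [563.5, 81.2, 88.4]
tcp_rot: [0.67, 1.568, -1.11]
contact_force: [-0.3, 0.2, 0.6]
grip_width: 91.6
```

Call:
carry_out --pt "0 0 0 0" --pt "0 0 0 0" --pt "0 0 0 0" --pt "0 0 0 0" --pt "0 0 0 0" --pt "0 0 0 0" --pt "0 0 0 0" --pt "0 0 0 0" --pt "0 0 0 0" --pt "0 0 0 0" --pt "0 0 0 0" --hand 40

```text
time: 14.72
tool_pos: [563.6, 81.1, 88.6]
tcp_rot: [0.713, 1.568, -1.068]
contact_force: [-1.1, -1.6, 2.3]
grip_width: 49.5
```

Call:
carry_out --pt "0 0 -2 0" --pt "0 0 -4 0" --pt "0 0 -6 0" --pt "0 0 -6.5 0" --pt "0 0 -6.5 0" --pt "0 0 -6.5 0"

```text
time: 15.22
tool_pos: [563.8, 81.0, 83.1]
tcp_rot: [0.915, 1.567, -0.866]
contact_force: [-3.3, -1.2, 10.3]
grip_width: 49.4
```

Travel is 5.5 mm at 10 N, which matches the spring. Pressing a touch more, then turning 60° anticlockwise.

Call:
carry_out --pt "0 0 -1 0" --pt "0 0 -1 0" --pt "0 0 -1 5" --pt "0 0 -1 10" --pt "0 0 -1 15" --pt "0 0 -1 20" --pt "0 0 -1 25" --pt "0 0 -1 30" --pt "0 0 -1 35" --pt "0 0 -1 40" --pt "0 0 -1 45" --pt "0 0 -1 50" --pt "0 0 -1 55" --pt "0 0 -1 60" --pt "0 0 -1 62" --pt "0 0 -1 62" --pt "0 0 -1 62"

```text
time: 16.63
tool_pos: [565.0, 81.4, 83.5]
tcp_rot: [0.881, 1.564, 0.183]
contact_force: [-0.8, 0.2, 10.3]
grip_width: 49.6
```

```bash
python3 - <<'E'
from h import *
T=wristT();o=get_obs(); print(o["time"],o["tool_pos"],o["contact_force"],o["moment"],o["grip_width"],np.degrees(np.arctan2(T[1,0],T[0,0])))
im=shot("side","s8",(250,150,390,255),5.5)
E
```

```text
16.6333 [564.97  81.39  83.52] [-0.76  0.17 10.25] [0.11 0.16 0.  ] 49.61469246126604 -39.987544528514256
```

The turn went through with little resistance. Lifting gently while watching the force.

Call:
carry_out --pt "0 0 2 0" --pt "0 0 4 0" --pt "0 0 7 0" --pt "0 0 10 0" --pt "0 0 10 0" --pt "0 0 10 0"

```text
time: 17.18
tool_pos: [564.9, 81.5, 93.3]
tcp_rot: [0.911, 1.564, 0.213]
contact_force: [0.1, 0.0, 0.2]
grip_width: 49.6
```

Free: no pull at 5 mm above the locked height. Lifting to the hold height.

Call:
carry_out --pt "0 0 8 0" --pt "0 0 16 0" --pt "0 0 26 0" --pt "0 0 38 0" --pt "0 0 50 0" --pt "0 0 60 0" --pt "0 0 66 0" --pt "-0.5 0 68 0" --pt "-0.5 0 68 0" --pt "-0.5 0 68 0" --pt "-0.5 0 68 0" --pt "-0.5 0 68 0"

```text
time: 18.18
tool_pos: [564.0, 81.5, 160.6]
tcp_rot: [0.958, 1.565, 0.26]
contact_force: [0.1, -0.9, -1.0]
grip_width: 49.6
```

```bash
python3 - <<'E'
from h import *
o=get_obs(); print(o["time"],o["tool_pos"],o["contact_force"],o["dq"],o["grip_width"])
im=shot("wrist","w9"); s=capture("side")[:,:,::-1]
a=cv2.resize(im[100:330,140:500],(600,383)); b=cv2.resize(s[95:265,230:430],(600,510)); cv2.imwrite("pics/f9.png",cv2.resize(np.hstack([cv2.copyMakeBorder(a,0,127,0,0,0),b]),(800,340)))
E
```

```text
18.1833 [564.01  81.46 160.57] [ 0.08 -0.89 -0.96] [-0.  0. -0.  0. -0. -0.] 49.61551410567568
```

View pics/f9.png

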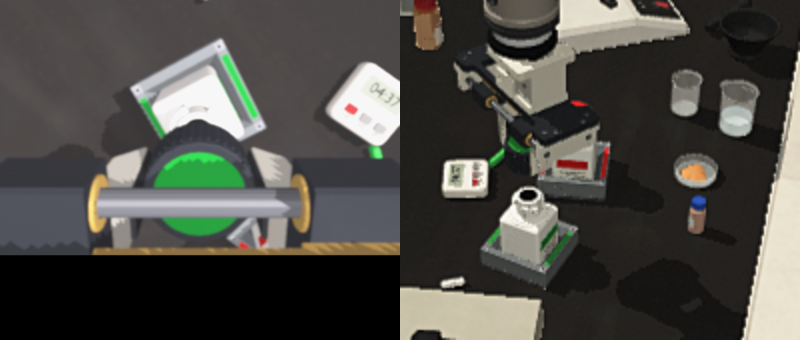

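The side view shows the open bottle seated in the green nest, neck bare at (530,193), with the cap held above it. The red bottle is in its nest and the bystanders are in place. Handing in.

```bash
python3 -c "
from plant import *
print(close_job())"
```

```text
the job is handed in; nothing more can be done
None
```

I seated the red bottle in the red-striped nest and the capped green bottle in the green-striped nest. I then pressed the green cap down about 5.5 mm and turned it 62° anticlockwise while pressed. It lifted off with no pull, and I handed in the job at about 18 s with the cap still gripped. `close_job()` reports no verdict.

- **Cap:** the grip read 49.6 mm with the arm at rest. By the arm's height, the cap is held level with its underside about 54 mm above the rim. The arm is centred within about 2 mm of the nest centre.
- **Bottles and bystanders:** the last pictures show both bottles upright in the right nests, the green one open. The beaker, dish and vial show no sign of having moved.
- **Disagreement:** the top and wrist cameras differed by up to about 2 mm on cap positions. That is within the calibration, and both bottles went into their pockets and touched the floor at 12–13 N.

No check failed.

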